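# Hang up the scoop and hold the topping bin open

## Task

Before the topping bin is refilled, clear the scoop off its lid: hang it by the eye of its handle on the empty hook of the utensil rail and let it hang freely. Then lift the bin's hinged front lid to 60 degrees from closed and finish still holding it up there with the gripper, because it has no stay and falls shut by itself. Leave the tub, the scraper, the bowl and the brush where they are.

Things in the scene. Friction and masses are not known exactly. Their poses are not given: they have to be found in the camera images.
- lid (a joint): opening angle of the bin's front lid, rad: 0 closed and level, growing as its front edge rises; 60 degrees is 1.047; a stop ends it at 1.40, short of upright, so it always falls shut when let go. The lid weighs 0.4 to 0.65 kg; its hinge has almost no friction. The handle moves on an arc of radius 156 mm about the hinge.
- bin: the topping bin: a white plastic box 320 deep (x) x 280 wide (y) x 150 high, fixed to the bench on the left or on the right; origin centre of its underside, -x its front (towards the robot), z up. The front part of its top is the hinged lid, the rear part a fixed cover.
- lid_handle (a point): middle of the lid's handle: a round steel bar 12 mm thick, 110 long, along the bin's y, its axis 35 mm above the lid's top face on two legs at its ends, 36 mm behind the lid's front edge. This frame turns with the lid.
- lid_hinge (a point): middle of the lid's hinge line, 150 mm above the bench, at the lid's rear edge and level with its top face; axes as bin, hinge axis y. With the lid closed the handle's bar is 152 mm from here towards -x and 35 mm up.
- scoop_grip (a point): place to grip the scoop: on its handle's axis, half-way up, 30 mm from the bowl. x along the handle from eye to bowl, z up out of the bowl. The handle is 14 wide, 12 high, 75 long. The cast aluminium scoop, 210 long, 76 wide over its flared bowl, 130 to 200 g, lies bowl bottom down across the closed lid, the handle's axis 30 mm above the lid. Mass centre 54 mm from here towards the bowl.
- scoop_eye (a point): centre of the round eye at the end of the scoop's handle: a flat ring of 6 mm bar, hole 26 mm, outside 38 mm, in the x-y plane of this frame; 59.5 mm from scoop_grip towards -x. Same axes as scoop_grip.
- rail: the utensil rail: a steel bar 12 mm thick, 320 long, 310 mm above the bench on two posts, fixed to the bench beside the bin; origin on the bench below its middle, y along the bar, -x to the robot, z up. Three steel S-hooks hang on it 110 mm apart, in any order: an empty one, one with a whisk, one with a turner.
- hook_seat (a point): bottom of the bend of the empty hook (centre of its 6 mm wire), where the eye comes to rest; axes as rail, -x is the way the hook faces. It lies 60 mm below the bar's axis and 29 mm in front of it; the hook is rigid. The scoop well hung: eye round the bend, bowl down, its x axis upright.
- hook_tip (a point): free upturned end of the empty hook: 25 mm from hook_seat towards -x and 42 mm higher, the wire rising nearly upright to it; the hook's rear shank stands 44 mm behind it (+x). Axes as rail.
- tub: a round clear plastic tub with a white cap, diameter 84, 62 high, standing on the bin's fixed rear cover; origin centre of its underside. Not part of the job.
- scraper: a dough scraper, steel blade with a wooden grip, about 100 x 125, 21 high, lying on the bench under the rail; origin centre of its underside. Not part of the job.
- bowl: a small steel bowl, diameter 124, 52 high, on the bench behind the rail; origin centre of its underside. Not part of the job.
- brush: a bench brush, 36 x 250, 43 high, lying on the bench in front of the rail; origin centre of its underside. Not part of the job.

How it is judged:
By the outcome, as a careful person would: the job done as asked, in the order asked, and still so for the second after the job is handed in, while the arm keeps its last pose, push and grip.
It also fails if it takes over 72 s, if anything falls off the work surface, if the arm or the gripper's body presses on something with over 40 N, if the wrist force passes 120 N, or if a joint passes its speed limit or range.

## Robot

A 7-joint arm with a two-finger parallel gripper is mounted at the origin on the work surface. World frame = base frame: x ahead of the robot, y to its left, z up, the work surface at z = 0. Lengths are in mm, angles in degrees, forces in N, time in s.
With the tool pointing down it reaches from about 400 to 900 mm from the base axis. Payload 5.5 kg.
Tool frame: the origin (TCP) lies midway between the tips of the shut fingers; the grasp point (between the pads) lies 19 mm behind it (bot.hold_point_z is the distance from the TCP to the grasp point, in mm); z points along the fingers, x is the direction in which the jaws open and shut, and the axes are right-handed (so a half turn about z gives the same grasp; the last joint's range is limited). The gripper opens to 85 mm and grips with 20 to 120 N. Pads are 22 mm wide; open, the fingers measure 114 mm over their backs; the gripper's body (76 mm by 85 mm) begins 54 mm behind the grasp point. The pads swing forward as they close: fully open they stand 13 mm farther back than shut.
Start: joints at [82.976, 28.699, -24.465, 88.831, 12.651, 65.22, -12.049], TCP at [244.628, -602.21, 231.31] pointing down, gripper open.
Joint ranges: [-164.97, 164.97], [-17.58, 116.51], [-87.97, 89.64], [11.32, 138.91], [-80.73, 260.73], [10.89, 115.49], [-147.41, 147.41]. Speed limits (degrees/s): [147.25, 147.25, 180, 180, 180, 180, 180].

## Interface

Orientations are given as a 3x3 rotation matrix whose columns are the frame's x, y, z axes.
In Python, from plant import bot gives the robot as it stands.
- The arm moves only by the tool move_arm, never from a script. Its argument "deltas" is a list of rows, each an object with "xyz": the shift along the tool's x, y, z in cm, a list of three; "spin": the turn about the tool's z in degrees. In form: [{"xyz": [x, y, z], "spin": spin}, ...]. A call has exactly 5 rows; each row shifts and turns the pose as measured when the row begins, along the tool's axes as they then stand; what a row does not reach is not made up. A row lasts 1/12 s, in which the tool goes at most 41.7 mm and 7.16 degrees, less where a joint would pass 70% of its speed; a pose out of reach is approached as far as the arm can. A call is refused whole if a number of a shift passes 4.17 or a number of a turn 7.16, either way. A call with a gripper value outside its range is refused whole. "fingers" is the finger opening in cm, from 0 to 8.54, set as the call begins (left out, the last holds). The fingers move at their own pace and stop on an object; the grip force is fixed at half the most. Time passes only in rows, so rows that do not move let the fingers close, or fill a call up. It gives the time, the measured TCP pose, the force and the opening at its end, in the units of the state.
- bot.state(): the state, without advancing time (a new reading comes with each control period).
- bot.camera(name): name is "scene" or "top"; returns the picture (480x640x3 uint8, blue, green, red); there is no depth.
- bot.calibration(name): a dict with "fx", "fy", "cx", "cy" (pixels), "world_from_camera" (4x4, takes a point from camera to world coordinates). Camera axes: x right, y down, z forward; pixel columns grow to the right and rows downward; lengths in mm; the calibration is good to about 2 mm. A picture is of the moment at which its call begins. calibration takes no time and is no camera call.
- bot.job_done(): hands the job in, once; it reports no verdict.
The state is a dict: "t": time; "joint_pos": joint angles; "qd": joint speeds; "joint_efforts": joint torques, N m; "tool_pos": TCP position; "tcp_rot": TCP orientation; "ft_force": force on the tool from outside, world axes, zero at the start; "moment": the same for the moment, N m; "width": opening from 0.0 (shut) to 1.0 (fully open).
Only numpy, scipy, OpenCV 4.12 (cv2) and the standard library are available. Lean on these libraries where they do the work, as an engineer would, in place of code of your own. Each camera call takes 0.05 s, during which the arm holds its last target. There are 200 camera calls.

## Working session

There is one attempt and no reset: what is moved stays moved. The work goes in short steps, Python scripts to look and compute and a tool call to move; the robot and the scene stay as the last step left them, time stands still between calls to the robot, and variables do not carry over. Pictures are saved under pics/ and viewed, about 8 in all and at most 12, crops included, and the job is handed in when it is done.

Besides the shell and the picture viewer there is one more tool, called after "Emit:" as a command line: name --argument value ..., lists and objects as JSON in quotes. move_arm: Moves the arm, as the interface text tells. Its arguments: {"type":"object","properties":{"deltas":{"type":"array"},"fingers":{"type":"number"}},"required":["deltas"]}

```bash
mkdir -p pics
python3 - <<'E'
from plant import bot
import cv2,numpy as np
for n in("scene","top"):
    cv2.imwrite(f"pics/{n}0.png",bot.camera(n)); c=bot.calibration(n); print(n,c["fx"],c["fy"],c["cx"],c["cy"]);print(np.round(c["world_from_camera"],3))
s=bot.state();print(s["tool_pos"],np.round(s["tcp_rot"],3),s["t"],bot.hold_point_z)
E
```

```text
scene 441.5603559524719 441.5603559524719 323.4209100112506 236.58813060166446
[[-9.75000e-01  2.02000e-01 -9.20000e-02  6.65603e+02]
 [ 2.22000e-01  8.82000e-01 -4.15000e-01  3.60586e+02]
 [-3.00000e-03 -4.25000e-01 -9.05000e-01  1.05302e+03]
 [ 0.00000e+00  0.00000e+00  0.00000e+00  1.00000e+00]]
top 436.9751204964021 436.9751204964021 317.5078317159175 242.55641410431494
[[-1.30000e-02 -9.87000e-01  1.59000e-01  4.68835e+02]
 [-1.00000e+00  1.60000e-02  1.50000e-02 -6.77270e+01]
 [-1.70000e-02 -1.59000e-01 -9.87000e-01  9.84580e+02]
 [ 0.00000e+00  0.00000e+00  0.00000e+00  1.00000e+00]]
[ 244.31460816 -601.64573785  230.36398775] [[ 0.376 -0.926 -0.001]
 [-0.926 -0.376  0.002]
 [-0.002 -0.    -1.   ]] 0.1 18.700000000000003
```

View pics/scene0.png

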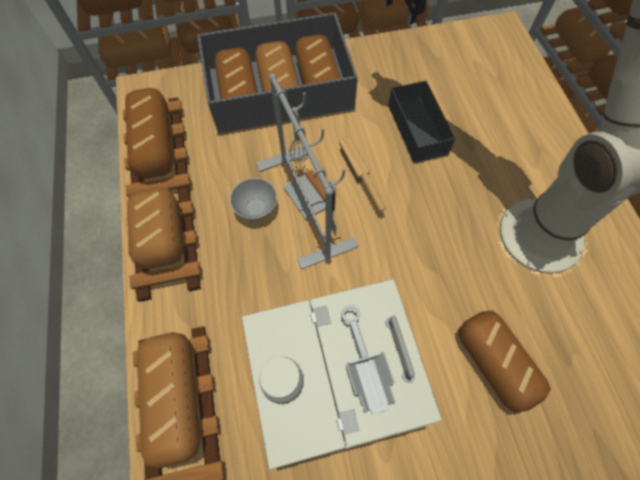

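View pics/top0.png

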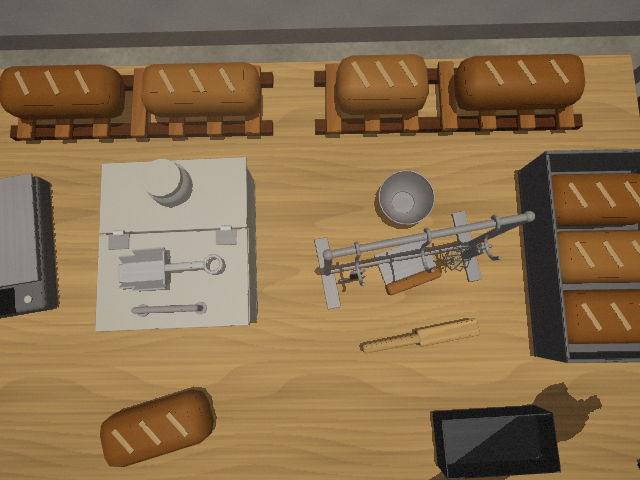

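The bin is on the left: lid hinge at the tabs in row ~236 of the top view, with the scoop lying along y, its eye at (213,264) and bowl to the left. The rail runs from (327,255) to (530,216). I need close crops of the hooks.

```bash
cat > h.py <<'E'
import numpy as np
from plant import bot
C={n:bot.calibration(n) for n in("scene","top")}
def ray(n,p):
    c=C[n];T=np.array(c["world_from_camera"]);d=T[:3,:3]@[(p[0]-c["cx"])/c["fx"],(p[1]-c["cy"])/c["fy"],1];return T[:3,3],d
def at(n,p,z):
    o,d=ray(n,p);return o+d*(z-o[2])/d[2]
def tri(ps,pt):
    A=[];b=[]
    for n,p in(("scene",ps),("top",pt)):
        o,d=ray(n,p);d=d/np.linalg.norm(d);P=np.eye(3)-np.outer(d,d);A.append(P);b.append(P@o)
    A=np.vstack(A);b=np.hstack(b);x=np.linalg.lstsq(A,b,rcond=None)[0];return x,np.linalg.norm(A@x-b)
def proj(n,w):
    c=C[n];T=np.linalg.inv(np.array(c["world_from_camera"]));q=T[:3,:3]@w+T[:3,3];return np.array([c["fx"]*q[0]/q[2]+c["cx"],c["fy"]*q[1]/q[2]+c["cy"]])
E
python3 - <<'E'
from h import *
import cv2
s=cv2.imread("pics/scene0.png");t=cv2.imread("pics/top0.png")
a=cv2.resize(s[65:265,240:370],None,fx=3,fy=3,interpolation=cv2.INTER_CUBIC)
b=cv2.resize(t[200:320,310:540],None,fx=2.5,fy=2.5,interpolation=cv2.INTER_CUBIC)[:, :400]
cv2.imwrite("pics/rs.png",a)
cv2.imwrite("pics/rt.png",cv2.resize(t[195:315,310:540],None,fx=3.4,fy=3.4,interpolation=cv2.INTER_CUBIC))
for n,p in (("L",(327,255)),("R",(530,216))): print(n,at("top",p,310))
print(at("scene",(331,190),310),at("scene",(274,80),310))
print("eye",at("top",(213.5,264.5),180),at("scene",(350.5,315.5),180))
print("bowl far end",at("top",(119,272),180),"neck",at("top",(166,267),180), at("scene",(362,356),180))
print("handle",[at("top",p,185) for p in((136,310),(203,307))],[at("scene",p,185) for p in((393,320),(409,378))])
print("hinge",[at("top",p,150) for p in((102,231),(246,228))],"front",[at("top",p,150) for p in((97,330),(249,324))],"rear",[at("top",p,150) for p in((102,164),(246,158))])
E
```

```text
L [557.86261647 -72.22369849 310.        ]
R [ 614.53013061 -391.06572883  310.        ]
[553.38434978 -75.01056269 310.        ] [ 612.01851596 -381.19688348  310.        ]
eye [560.48190776 137.99876317 180.        ] [562.76443    143.68440212 180.        ]
bowl far end [549.1208434  314.10595754 180.        ] neck [557.14516684 226.57667017 180.        ] [560.82394673 226.17452002 180.        ]
handle [array([478.73943888, 276.39070125, 185.        ]), array([482.5020116 , 153.96663935, 185.        ])] [array([483.01148137, 172.65217166, 185.        ]), array([485.48227435, 286.00265306, 185.        ])]
hinge [array([633.20452132, 366.72269853, 150.        ]), array([634.51795126,  83.78454207, 150.        ])] front [array([442.76794191, 363.7020367 , 150.        ]), array([450.23966893,  75.74140009, 150.        ])] rear [array([770.36963357, 375.75701883, 150.        ]), array([777.34750062,  85.62786586, 150.        ])]
```

View pics/rs.png

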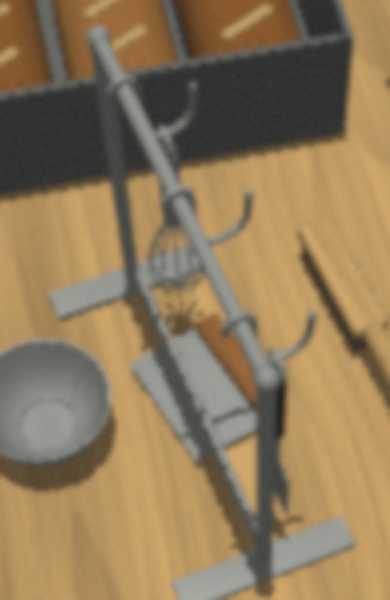

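View pics/rt.png

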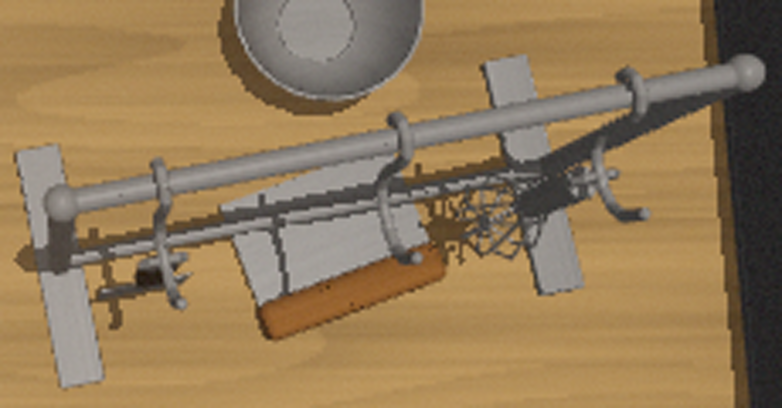

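Middle hook is the empty one (the left carries the turner, the right the whisk). Its tip is at top px ≈(431,271) and scene px ≈(323,131). Next I triangulate.

Run:
```python
from h import *
print("tips M,L,R",[ (np.round(a,1),round(b,1)) for a,b in (tri((240+249/3,65+198/3),(310+412/3.4,195+258/3.4)),tri((240+313/3,65+318/3),(310+179/3.4,195+302/3.4)),tri((240+193/3,65+88/3),(310+642/3.4,195+214/3.4)))])
print("eye",tri((350.5,315.5),(213.5,264.5)))
print("handle ends",tri((393,320),(204,308)),tri((408,378),(136,310)))
import cv2
s=cv2.imread("pics/scene0.png");t=cv2.imread("pics/top0.png")
a=cv2.resize(s[295:425,320:430],(508,600),interpolation=cv2.INTER_CUBIC)
b=cv2.resize(t[230:330,95:255],(800,500),interpolation=cv2.INTER_CUBIC)
cv2.imwrite("pics/lid.png",b)
```

```text
tips M,L,R [(array([ 532.7, -238.2,  285. ]), np.float64(0.4)), (array([ 513.2, -128. ,  285.5]), np.float64(1.2)), (array([ 551.5, -346.1,  287.7]), np.float64(0.5))]
eye (array([561.60177675, 140.88165244, 168.97098208]), np.float64(0.21239193404497375))
handle ends (array([478.32227083, 163.51272604, 148.60117749]), np.float64(4.5335900679235905)) (array([480.94939406, 284.54641282, 163.80900537]), np.float64(3.031056822381335))
```

View pics/lid.png

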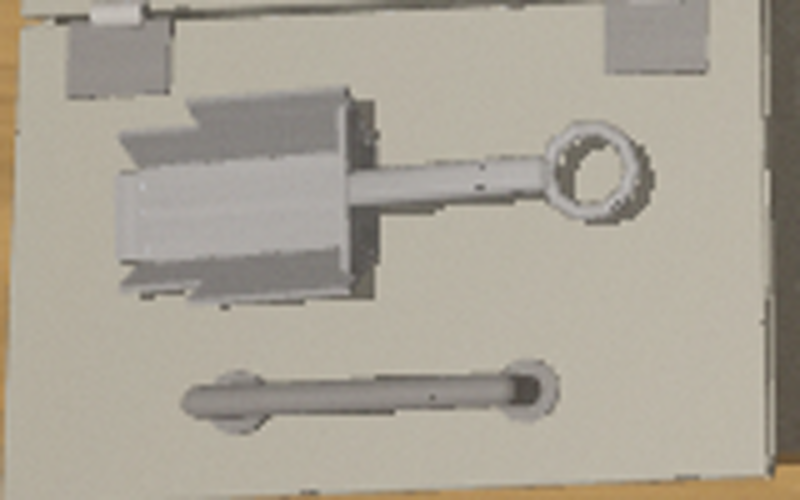

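Emit:
move_arm --deltas '[{"xyz": [-2.8, -2.7, -0.3], "spin": 0}, {"xyz": [-2.8, -2.7, -0.3], "spin": 0}, {"xyz": [-2.8, -2.7, -0.3], "spin": 0}, {"xyz": [-2.8, -2.7, -0.3], "spin": 0}, {"xyz": [-2.8, -2.7, -0.3], "spin": 0}]' --fingers 8.5

```text
t: 0.52
tool_pos: [310.8, -423.1, 240.0]
tcp_rot: [[0.359, -0.933, -0.006], [-0.933, -0.359, 0.005], [-0.007, 0.004, -1.0]]
ft_force: [0.6, -0.4, -0.4]
width: 0.997
```

Emit:
move_arm --deltas '[{"xyz": [-2.8, -2.7, -0.3], "spin": 0}, {"xyz": [-2.8, -2.7, -0.3], "spin": 0}, {"xyz": [-2.8, -2.7, -0.3], "spin": 0}, {"xyz": [-2.8, -2.7, -0.3], "spin": 0}, {"xyz": [-2.8, -2.7, -0.3], "spin": 0}]'

```text
t: 0.93
tool_pos: [386.8, -234.2, 254.6]
tcp_rot: [[0.357, -0.934, -0.009], [-0.934, -0.357, 0.006], [-0.008, 0.006, -1.0]]
ft_force: [1.2, 0.8, 0.4]
width: 0.992
```

Emit:
move_arm --deltas '[{"xyz": [-2.8, -2.7, 0], "spin": 0}, {"xyz": [-2.8, -2.7, 0], "spin": 0}, {"xyz": [-2.8, -2.7, 0], "spin": 0}, {"xyz": [-2.8, -2.7, 0], "spin": 0}, {"xyz": [-2.8, -2.7, 0], "spin": 0}]'

```text
t: 1.35
tool_pos: [463.6, -46.2, 255.4]
tcp_rot: [[0.355, -0.935, -0.008], [-0.935, -0.356, 0.001], [-0.004, 0.007, -1.0]]
ft_force: [1.1, -1.0, 0.3]
width: 0.993
```

Emit:
move_arm --deltas '[{"xyz": [-2.9, -2.6, 0], "spin": 0}, {"xyz": [-2.9, -2.6, 0], "spin": 0}, {"xyz": [-2.9, -2.6, 0], "spin": 0}, {"xyz": [-2.9, -2.6, 0], "spin": 0}, {"xyz": [-2.9, -2.6, 0], "spin": 0}]'

```text
t: 1.77
tool_pos: [534.7, 143.5, 254.1]
tcp_rot: [[0.353, -0.936, -0.009], [-0.936, -0.353, -0.001], [-0.002, 0.008, -1.0]]
ft_force: [-0.3, -0.4, 0.2]
width: 0.992
```

Emit:
move_arm --deltas '[{"xyz": [0, 0, 0], "spin": -7.1}, {"xyz": [0, 0, 0], "spin": -7.1}, {"xyz": [0, 0, 0], "spin": -7.1}, {"xyz": [0, 0, 0], "spin": -7.1}, {"xyz": [0, 0, 0], "spin": -7.1}]'

```text
t: 2.18
tool_pos: [532.5, 162.4, 252.9]
tcp_rot: [[0.837, -0.547, -0.011], [-0.547, -0.837, 0.008], [-0.013, -0.0, -1.0]]
ft_force: [0.2, -0.5, 0.2]
width: 0.994
```

Emit:
move_arm --deltas '[{"xyz": [0, 0, 0], "spin": -7.1}, {"xyz": [0, 0, 0], "spin": -7.1}, {"xyz": [0, 0, 0], "spin": -7.1}, {"xyz": [0, 0, 0], "spin": -7.1}, {"xyz": [0, 0, 0], "spin": -7.1}]'

```text
t: 2.6
tool_pos: [530.9, 162.2, 251.0]
tcp_rot: [[0.999, 0.044, -0.014], [0.044, -0.999, 0.007], [-0.014, -0.007, -1.0]]
ft_force: [0.4, -0.0, -0.1]
width: 0.998
```

Emit:
move_arm --deltas '[{"xyz": [1.4, -1.7, 0], "spin": 0}, {"xyz": [1.4, -1.7, 0], "spin": 0}, {"xyz": [0, 0, 0], "spin": 0}, {"xyz": [0, 0, 2.0], "spin": 0}, {"xyz": [0, 0, 2.0], "spin": 0}]'

```text
t: 3.02
tool_pos: [559.1, 197.2, 210.8]
tcp_rot: [[0.999, 0.048, -0.013], [0.048, -0.999, 0.007], [-0.012, -0.008, -1.0]]
ft_force: [-0.1, -0.3, -0.5]
width: 0.992
```

Run:
```python
from h import *
import cv2
a=bot.camera("top")[180:340,60:290];b=bot.camera("scene")[250:450,250:460]
a=cv2.resize(a,None,fx=2.0,fy=2.0);b=cv2.resize(b,None,fx=1.6,fy=1.6)
m=np.zeros((330,800,3),np.uint8);m[:a.shape[0],:a.shape[1]]=a;m[:b.shape[0],462:462+b.shape[1]]=b
cv2.imwrite("pics/p1.png",m);s=bot.state();print(s["tool_pos"],s["joint_pos"],s["ft_force"])
```

```text
[556.96004603 195.47299772 208.17702237] [ 21.48439215  35.85704941 -60.78635905  97.48199413  32.64156139
  67.61097239 -45.30161487] [-0.09243244 -0.44574524 -0.43456249]
```

View pics/p1.png

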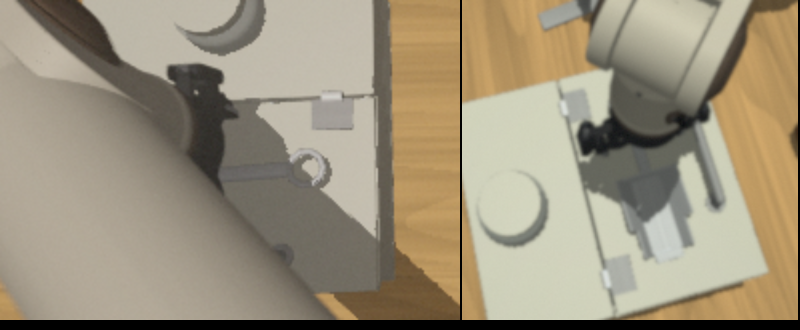

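The gripper straddles the handle, with the eye at (308,168) in the crop to the right of the fingers and the bowl to the left. Next: descend and grip.

Emit:
move_arm --deltas '[{"xyz": [0, 0, 1.5], "spin": 0}, {"xyz": [0, 0, 1.5], "spin": 0}, {"xyz": [0, 0, 1.2], "spin": 0}, {"xyz": [0, 0, 0.4], "spin": 0}, {"xyz": [0, 0, 0.0], "spin": 0}]'

```text
t: 3.53
tool_pos: [556.0, 194.5, 159.7]
tcp_rot: [[0.999, 0.047, -0.019], [0.047, -0.999, 0.004], [-0.018, -0.005, -1.0]]
ft_force: [-0.6, -0.4, -0.4]
width: 0.992
```

Emit:
move_arm --deltas '[{"xyz": [0, 0, 0], "spin": 0}, {"xyz": [0, 0, 0], "spin": 0}, {"xyz": [0, 0, 0], "spin": 0}, {"xyz": [0, 0, 0], "spin": 0}, {"xyz": [0, 0, 0], "spin": 0}]' --fingers 0

```text
t: 3.95
tool_pos: [556.9, 195.0, 161.2]
tcp_rot: [[0.999, 0.046, -0.017], [0.047, -0.999, 0.005], [-0.016, -0.006, -1.0]]
ft_force: [-0.9, 0.1, 0.5]
width: 0.292
```

Emit:
move_arm --deltas '[{"xyz": [0, 0, 0], "spin": 0}, {"xyz": [0, 0, 0], "spin": 0}, {"xyz": [0, 0, 0], "spin": 0}, {"xyz": [0, 0, 0], "spin": 0}, {"xyz": [0, 0, 0], "spin": 0}]'

```text
t: 4.37
tool_pos: [557.3, 195.1, 162.0]
tcp_rot: [[0.999, 0.047, -0.015], [0.047, -0.999, 0.005], [-0.015, -0.006, -1.0]]
ft_force: [-0.3, 0.3, -1.3]
width: 0.146
```

Emit:
move_arm --deltas '[{"xyz": [0, 0, -0.8], "spin": 0}, {"xyz": [0, 0, -1.5], "spin": 0}, {"xyz": [0, 0, -2.0], "spin": 0}, {"xyz": [0, 0, -2.0], "spin": 0}, {"xyz": [0, 0, -2.0], "spin": 0}]'

```text
t: 4.78
tool_pos: [555.2, 192.8, 246.1]
tcp_rot: [[0.999, 0.048, -0.025], [0.048, -0.999, 0.002], [-0.025, -0.003, -1.0]]
ft_force: [0.3, 0.4, -1.7]
width: 0.142
```

Emit:
move_arm --deltas '[{"xyz": [0, 0, -2.0], "spin": 0}, {"xyz": [0, 0, -2.0], "spin": 0}, {"xyz": [0, 0, -1.5], "spin": 0}, {"xyz": [0, 0, -1.0], "spin": 0}, {"xyz": [0, 0, 0], "spin": 0}]'

```text
t: 5.2
tool_pos: [557.8, 195.0, 325.4]
tcp_rot: [[0.999, 0.05, -0.016], [0.05, -0.999, 0.005], [-0.015, -0.005, -1.0]]
ft_force: [-0.2, 0.3, -1.7]
width: 0.148
```

Run:
```python
from h import *
import cv2
a=bot.camera("top")[150:340,60:290];b=bot.camera("scene")[200:450,250:460]
a=cv2.resize(a,None,fx=2.0,fy=2.0);b=cv2.resize(b,None,fx=1.6,fy=1.6)
m=np.zeros((400,800,3),np.uint8);m[:a.shape[0],:a.shape[1]]=a;m[:b.shape[0],462:462+b.shape[1]]=b
cv2.imwrite("pics/p2.png",m);s=bot.state();print(s["tool_pos"],s["joint_pos"],s["ft_force"],s["moment"],s["width"])
```

```text
[557.05920619 194.32926949 322.82944825] [ 24.25632872  30.07265589 -65.25516381  89.73867024  26.83402378
  78.7496607  -40.8319463 ] [ 0.69984636  0.02960506 -2.70120041] [-0.07799547 -0.09127746  0.01080346] 0.1499687557268058
```

View pics/p2.png

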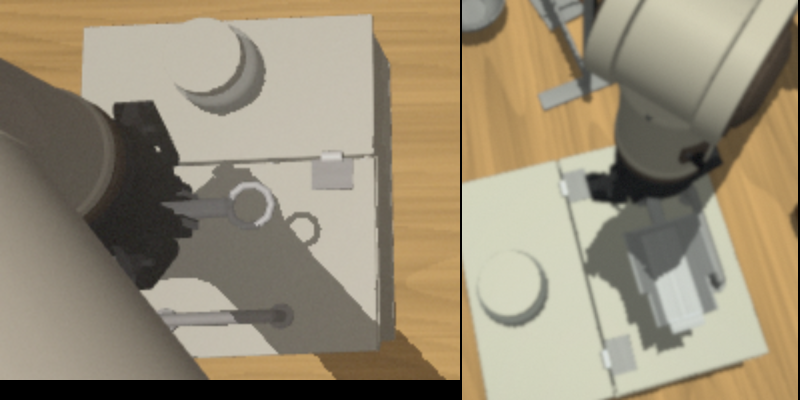

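Emit:
move_arm --deltas '[{"xyz": [-1.0, 1.5, 0], "spin": 0}, {"xyz": [-1.2, 3.0, 0], "spin": 0}, {"xyz": [-1.2, 3.8, 0], "spin": 0}, {"xyz": [-1.2, 3.8, 0], "spin": 0}, {"xyz": [-1.2, 3.8, 0], "spin": 0}]'

```text
t: 5.72
tool_pos: [502.1, 38.2, 317.2]
tcp_rot: [[0.997, 0.07, -0.027], [0.07, -0.997, 0.01], [-0.026, -0.012, -1.0]]
ft_force: [0.6, -0.2, -0.5]
width: 0.151
```

Emit:
move_arm --deltas '[{"xyz": [-1.2, 3.8, 0], "spin": 0}, {"xyz": [-1.2, 3.8, 0], "spin": 0}, {"xyz": [-1.2, 3.8, 0], "spin": 0}, {"xyz": [-1.2, 3.8, 0], "spin": 0}, {"xyz": [-1.2, 3.0, 0], "spin": 0}]'

```text
t: 6.13
tool_pos: [446.3, -157.1, 310.4]
tcp_rot: [[0.997, 0.069, -0.037], [0.07, -0.998, 0.011], [-0.036, -0.013, -0.999]]
ft_force: [1.3, -0.2, -0.7]
width: 0.149
```

Emit:
move_arm --deltas '[{"xyz": [0, 0, 0], "spin": -7}, {"xyz": [0, 0, 0], "spin": -7}, {"xyz": [0, 0, 0], "spin": -7}, {"xyz": [0, 0, 0], "spin": -7}, {"xyz": [0, 0, 0], "spin": -7}]'

```text
t: 6.55
tool_pos: [437.2, -170.9, 303.6]
tcp_rot: [[0.777, 0.628, -0.049], [0.629, -0.777, 0.011], [-0.031, -0.039, -0.999]]
ft_force: [1.0, -0.2, -2.1]
width: 0.149
```

Run:
```python
from h import *
print(at("top",(185.5,252.5),342))
s=bot.state();print(s["tool_pos"],s["joint_pos"],s["ft_force"],s["width"])
```

```text
[560.65930047 138.97030164 342.        ]
[ 437.17684328 -170.93248906  303.61991051] [ 84.09438724  25.2363037  -83.27587384 105.53056706  25.27627033
  75.82102706  32.59205117] [ 1.04122931 -0.21094558 -2.07279958] 0.14931994261834772
```

Emit:
move_arm --deltas '[{"xyz": [0, 0, -0.5], "spin": -7}, {"xyz": [0, 0, -0.5], "spin": -7}, {"xyz": [0, 0, -0.5], "spin": -7}, {"xyz": [0, 0, -0.5], "spin": -7}, {"xyz": [0, 0, -0.5], "spin": -7}]'

```text
t: 6.97
tool_pos: [433.2, -171.4, 322.1]
tcp_rot: [[0.262, 0.963, -0.059], [0.965, -0.261, 0.019], [0.003, -0.062, -0.998]]
ft_force: [0.3, -0.2, -1.1]
width: 0.152
```

Run:
```python
from h import *
s=bot.state();print(s["tool_pos"],s["joint_pos"],s["ft_force"],s["width"],s["t"])
```

```text
[ 433.1552635  -171.35358971  322.09883477] [ 85.94686126  26.33779421 -86.51170411 103.93770567  25.63071142
  79.1966679   67.90701844] [ 0.31051835 -0.22530649 -1.07589044] 0.15166584141644163 6.9667
```

Emit:
move_arm --deltas '[{"xyz": [0, 0, 0], "spin": -7}, {"xyz": [0, 0, 0], "spin": -7}, {"xyz": [0, 0, 0], "spin": -7}, {"xyz": [0, 0, 0], "spin": -3}, {"xyz": [0, 0, 0], "spin": 0}]'

```text
t: 7.38
tool_pos: [430.1, -170.9, 317.5]
tcp_rot: [[-0.169, 0.983, -0.065], [0.985, 0.171, 0.023], [0.034, -0.06, -0.998]]
ft_force: [-0.3, 0.0, -1.7]
width: 0.155
```

```bash
cat > st.py <<'E'
from h import *
s=bot.state();R=np.array(s["tcp_rot"]);p=np.array(s["tool_pos"])
print("p",p.round(1),"j",np.round(s["joint_pos"],1),"f",np.round(s["ft_force"],1),"w",round(s["width"],3),s["t"])
print("R",R.round(3).tolist())
eye=p-R[:,2]*bot.hold_point_z-R@np.array([0,-1,0])*57.0
tip=np.array([532,-239,292]);d=tip-eye
print("eye est",eye.round(1),"tip-eye world",d.round(1),"tool",(R.T@d).round(1))
E
python3 st.py
```

```text
p [ 430.1 -170.9  317.5] j [ 86.1  27.2 -87.  104.4  26.2  79.3  92.3] f [-0.3  0.  -1.7] w 0.155 7.3833
R [[-0.169, 0.983, -0.065], [0.985, 0.171, 0.023], [0.034, -0.06, -0.998]]
eye est [ 487.4 -161.6  332.8] tip-eye world [ 44.6 -77.4 -40.8] tool [-85.2  33.1  36. ]
```

Emit:
move_arm --deltas '[{"xyz": [-2.0, 0.2, -0.1], "spin": 0}, {"xyz": [-2.0, 0.4, -0.1], "spin": 0}, {"xyz": [-2.0, 0.4, -0.1], "spin": 0}, {"xyz": [-1.5, 0.4, -0.1], "spin": 0}, {"xyz": [-0.5, 0.2, 0], "spin": 0}]'

```text
t: 7.8
tool_pos: [457.4, -247.7, 313.2]
tcp_rot: [[-0.164, 0.984, -0.072], [0.986, 0.166, 0.025], [0.037, -0.067, -0.997]]
ft_force: [-0.9, -1.0, -2.3]
width: 0.151
```

```bash
python3 - <<'E'
from h import *
import cv2
a=bot.camera("top")[190:370,340:500];b=bot.camera("scene")[65:215,260:410]
a=cv2.resize(a,None,fx=2.5,fy=2.5,interpolation=2);b=cv2.resize(b,None,fx=2.6,fy=2.6,interpolation=2)
m=np.zeros((450,800,3),np.uint8);m[:a.shape[0],:a.shape[1]]=a;m[:b.shape[0],402:402+b.shape[1]]=b
cv2.imwrite("pics/p3.png",m)
E
python3 st.py
```

```text
p [ 457.1 -246.   313.2] j [ 82.1  32.9 -80.1  97.3  31.3  82.6  96.3] f [ 0.1  0.6 -1.7] w 0.151 7.9
R [[-0.166, 0.984, -0.072], [0.985, 0.168, 0.026], [0.038, -0.067, -0.997]]
eye est [ 514.5 -236.9  328. ] tip-eye world [ 17.5  -2.1 -36. ] tool [-6.3 19.3 34.6]
```

View pics/p3.png

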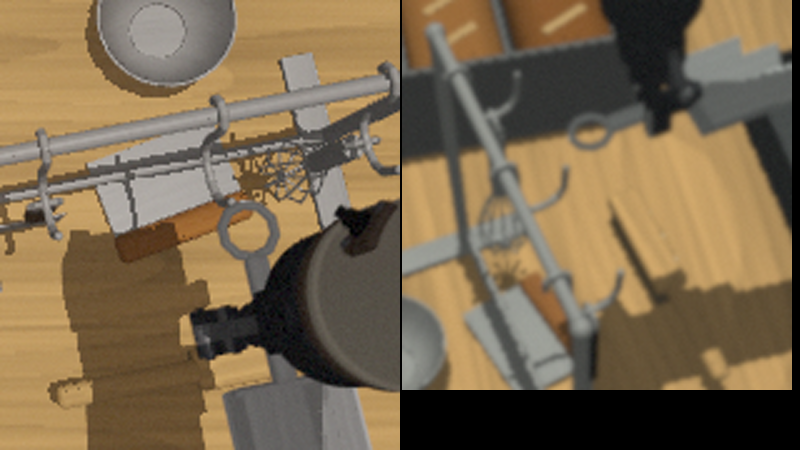

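Run:
```python
from h import *
e,r=tri((260+189/2.6,65+131/2.6),(340+249/2.5,190+231/2.5));t,r2=tri((260+165/2.6,65+170/2.6),(431.2,270.9))
R=np.array(bot.state()["tcp_rot"]);print(e,r,t,r2,(t-e),R.T@(t-e))
```

```text
[ 511.49749812 -239.32837353  328.29419551] 0.20905243789027939 [ 532.176254   -237.38877125  288.07436225] 0.8168819170351868 [ 20.67875588   1.93960227 -40.21983326] [-3.0281737  23.35166738 38.65925224]
```

Emit:
move_arm --deltas '[{"xyz": [0, 0.7, 0], "spin": 0}, {"xyz": [-0.1, 0.7, -0.1], "spin": 0}, {"xyz": [-0.1, 0.6, -0.1], "spin": 0}, {"xyz": [0, 0, 0], "spin": 0}, {"xyz": [0, 0, 0], "spin": 0}]'

```text
t: 8.32
tool_pos: [478.6, -239.4, 313.6]
tcp_rot: [[-0.17, 0.983, -0.073], [0.985, 0.172, 0.027], [0.039, -0.068, -0.997]]
ft_force: [0.2, 0.5, -2.1]
width: 0.149
```

```bash
python3 - <<'E'
from h import *
import cv2
a=bot.camera("top")[230:320,390:480];b=bot.camera("scene")[85:165,280:360]
a=cv2.resize(a,(400,400),interpolation=2);b=cv2.resize(b,(400,400),interpolation=2)
cv2.imwrite("pics/p4.png",np.hstack([a,b]))
E
python3 st.py
```

```text
p [ 478.4 -239.6  313.7] j [ 78.1  34.1 -78.4  95.   32.1  83.4  95. ] f [ 0.7  0.3 -1.3] w 0.148 8.4167
R [[-0.169, 0.983, -0.073], [0.985, 0.172, 0.027], [0.039, -0.068, -0.997]]
eye est [ 535.8 -230.3  328.5] tip-eye world [ -3.8  -8.7 -36.5] tool [-9.3 -2.7 36.4]
```

View pics/p4.png

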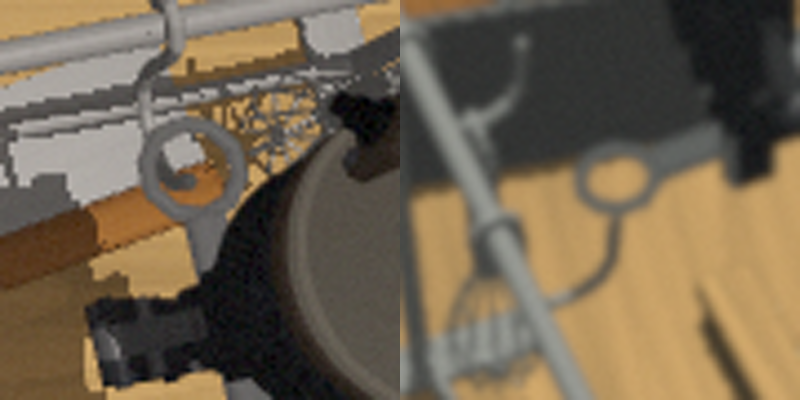

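The ring is just above the tip; in the top crop the tip at (183,182) is visible inside the hole centred at (193,172).

Run:
```python
from h import *
e,r=tri((323.4,120.6),(433.4,268.7));t=np.array([532.2,-237.8,288])
R=np.array(bot.state()["tcp_rot"]);print(e,r,(t-e),R.T@(t-e))
```

```text
[ 532.66780404 -231.99016862  325.99766639] 0.28587747013490705 [ -0.46780404  -5.80983138 -37.99766639] [-7.12029201  1.10873536 37.76066446]
```

Emit:
move_arm --deltas '[{"xyz": [-0.4, 0, 0], "spin": 0}, {"xyz": [-0.3, 0, 0.4], "spin": 0}, {"xyz": [0, 0.05, 0.8], "spin": 0}, {"xyz": [0, 0.05, 0.8], "spin": 0}, {"xyz": [0, 0.05, 0.8], "spin": 0}]'

```text
t: 8.83
tool_pos: [479.2, -247.0, 284.6]
tcp_rot: [[-0.168, 0.983, -0.071], [0.985, 0.17, 0.024], [0.036, -0.066, -0.997]]
ft_force: [-0.2, -0.5, -2.2]
width: 0.146
```

Emit:
move_arm --deltas '[{"xyz": [0, 0.05, 0.7], "spin": 0}, {"xyz": [0, 0.05, 0.6], "spin": 0}, {"xyz": [0, 0.05, 0.5], "spin": 0}, {"xyz": [0, 0, 0.3], "spin": 0}, {"xyz": [0, 0, 0], "spin": 0}]'

```text
t: 9.25
tool_pos: [476.9, -245.9, 257.5]
tcp_rot: [[-0.168, 0.983, -0.076], [0.985, 0.17, 0.027], [0.04, -0.071, -0.997]]
ft_force: [-0.2, -0.3, -1.2]
width: 0.148
```

```bash
python3 - <<'E'
from h import *
import cv2
a=bot.camera("top")[230:320,390:480];b=bot.camera("scene")[85:165,280:360]
a=cv2.resize(a,(400,400),interpolation=2);b=cv2.resize(b,(400,400),interpolation=2)
cv2.imwrite("pics/p5.png",np.hstack([a,b]))
E
python3 st.py
```

```text
p [ 477.3 -245.9  258.3] j [ 76.8  37.  -75.5  98.7  35.2  78.5  93.4] f [ 0.3  0.1 -1.8] w 0.151 9.35
R [[-0.168, 0.983, -0.075], [0.985, 0.17, 0.027], [0.039, -0.07, -0.997]]
eye est [ 534.7 -236.7  273. ] tip-eye world [-2.7 -2.3 19. ] tool [ -1.   -4.4 -18.8]
```

View pics/p5.png

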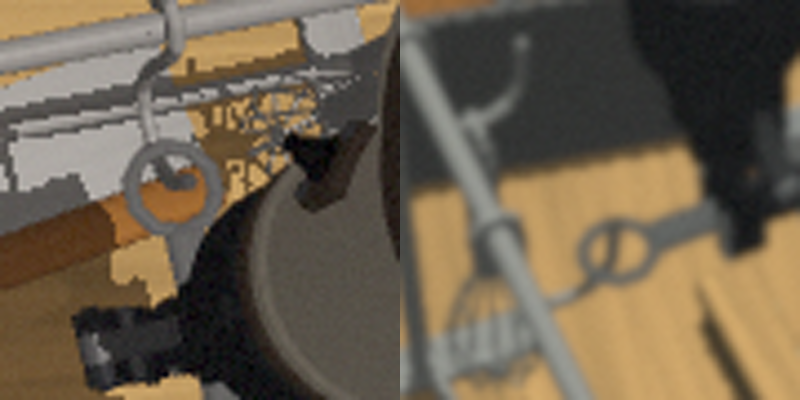

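The hook wire rises through the eye in both views (top ring centre (173,188) around tip (183,182); scene ring (615,248) with wire through it). I'll lower it further, watching force.

Emit:
move_arm --deltas '[{"xyz": [0, 0.1, 0.4], "spin": 0}, {"xyz": [0, 0.1, 0.4], "spin": 0}, {"xyz": [0, 0.1, 0.4], "spin": 0}, {"xyz": [0, 0, 0], "spin": 0}, {"xyz": [0, 0, 0], "spin": 0}]'

```text
t: 9.77
tool_pos: [480.6, -245.1, 246.1]
tcp_rot: [[-0.168, 0.983, -0.073], [0.985, 0.17, 0.026], [0.038, -0.068, -0.997]]
ft_force: [0.2, -0.5, -0.8]
width: 0.146
```

Emit:
move_arm --deltas '[{"xyz": [0, 0.1, 0.4], "spin": 0}, {"xyz": [0, 0.1, 0.4], "spin": 0}, {"xyz": [0, 0, 0], "spin": 0}, {"xyz": [0, 0, 0], "spin": 0}, {"xyz": [0, 0, 0], "spin": 0}]'

```text
t: 10.18
tool_pos: [482.9, -244.9, 238.9]
tcp_rot: [[-0.167, 0.983, -0.072], [0.985, 0.17, 0.024], [0.036, -0.066, -0.997]]
ft_force: [-1.3, -0.2, 1.5]
width: 0.146
```

```bash
python3 st.py
```

```text
p [ 482.9 -244.9  238.9] j [ 75.4  38.2 -74.2  99.6  36.6  76.6  92.2] f [-1.3 -0.2  1.5] w 0.146 10.1833
R [[-0.167, 0.983, -0.072], [0.985, 0.17, 0.024], [0.036, -0.066, -0.997]]
eye est [ 540.3 -235.7  253.8] tip-eye world [-8.3 -3.3 38.2] tool [ -0.5 -11.3 -37.6]
```

Emit:
move_arm --deltas '[{"xyz": [0, 0, 0.4], "spin": 0}, {"xyz": [0, 0, 0.4], "spin": 0}, {"xyz": [0, 0, 0.4], "spin": 0}, {"xyz": [0, 0, 0], "spin": 0}, {"xyz": [0, 0, 0], "spin": 0}]'

```text
t: 10.6
tool_pos: [483.4, -244.7, 229.0]
tcp_rot: [[-0.167, 0.984, -0.068], [0.985, 0.169, 0.022], [0.033, -0.064, -0.997]]
ft_force: [-2.0, 0.1, 3.2]
width: 0.152
```

Emit:
move_arm --deltas '[{"xyz": [0, 0, 0], "spin": 0}, {"xyz": [0, 0, 0], "spin": 0}, {"xyz": [0, 0, 0], "spin": 0}, {"xyz": [0, 0, 0], "spin": 0}, {"xyz": [0, 0, 0], "spin": 0}]' --fingers 8.5

```text
t: 11.02
tool_pos: [483.2, -244.6, 228.3]
tcp_rot: [[-0.167, 0.983, -0.069], [0.985, 0.169, 0.023], [0.034, -0.064, -0.997]]
ft_force: [-0.4, -0.4, 0.2]
width: 0.851
```

Emit:
move_arm --deltas '[{"xyz": [0, 0, 0], "spin": 0}, {"xyz": [0, 0, 0], "spin": 0}, {"xyz": [0, 0, 0], "spin": 0}, {"xyz": [0, 0, 0], "spin": 0}, {"xyz": [0, 0, 0], "spin": 0}]'

```text
t: 11.43
tool_pos: [483.0, -244.6, 228.0]
tcp_rot: [[-0.167, 0.983, -0.069], [0.985, 0.169, 0.023], [0.035, -0.064, -0.997]]
ft_force: [0.3, 0.5, -0.1]
width: 0.993
```

Emit:
move_arm --deltas '[{"xyz": [0, 0, 0], "spin": 0}, {"xyz": [0, 0, 0], "spin": 0}, {"xyz": [0, 0, 0], "spin": 0}, {"xyz": [0, 0, 0], "spin": 0}, {"xyz": [0, 0, 0], "spin": 0}]'

```text
t: 11.85
tool_pos: [483.1, -244.6, 228.1]
tcp_rot: [[-0.168, 0.983, -0.069], [0.985, 0.169, 0.023], [0.034, -0.064, -0.997]]
ft_force: [-0.1, -0.7, -0.2]
width: 0.994
```

```bash
python3 - <<'E'
from h import *
import cv2
a=bot.camera("top")[190:350,350:500];b=bot.camera("scene")[80:240,260:410]
a=cv2.resize(a,(400,426),interpolation=2);b=cv2.resize(b,(400,426),interpolation=2)
cv2.imwrite("pics/p6.png",np.hstack([a,b]))
E
python3 st.py
```

```text
p [ 483.1 -244.6  228.1] j [ 75.1  38.7 -73.6 100.3  37.3  75.5  91.7] f [-0.1  0.3 -0.1] w 0.994 11.95
R [[-0.168, 0.983, -0.069], [0.985, 0.169, 0.023], [0.034, -0.064, -0.997]]
eye est [ 540.4 -235.3  243.1] tip-eye world [-8.4 -3.7 48.9] tool [ -0.5 -12.1 -48.3]
```

View pics/p6.png

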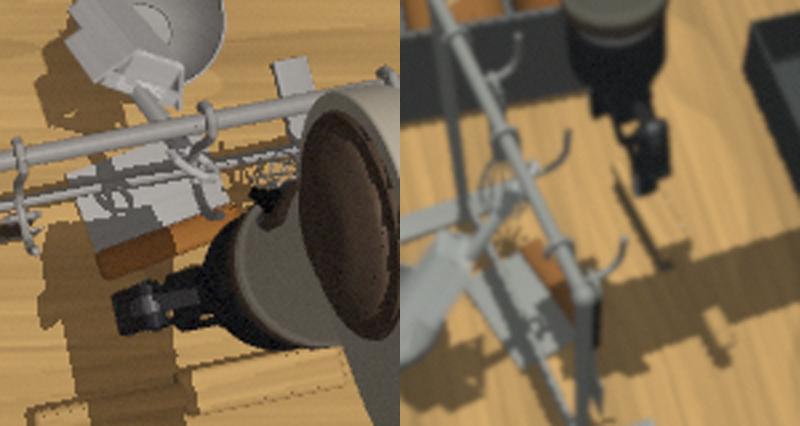

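The scoop is on the hook and mid-swing behind the rail. I'll back the gripper off.

Emit:
move_arm --deltas '[{"xyz": [0, -2.5, -1], "spin": 0}, {"xyz": [0, -2.5, -3], "spin": 0}, {"xyz": [0, 0, -4], "spin": 0}, {"xyz": [0, 0, -4], "spin": 0}, {"xyz": [0, 0, -2], "spin": 0}]'

```text
t: 12.37
tool_pos: [438.1, -255.1, 369.8]
tcp_rot: [[-0.17, 0.982, -0.08], [0.984, 0.173, 0.031], [0.044, -0.074, -0.996]]
ft_force: [1.6, 0.1, 0.2]
width: 0.995
```

```bash
python3 st.py
```

```text
p [ 438.1 -255.1  369.8] j [ 86.6  29.5 -83.2  93.6  27.8  88.1 100.8] f [1.6 0.1 0.2] w 0.995 12.3667
R [[-0.17, 0.982, -0.08], [0.984, 0.173, 0.031], [0.044, -0.074, -0.996]]
eye est [ 495.6 -245.8  384.2] tip-eye world [ 36.4   6.8 -92.2] tool [-3.6 43.7 89.2]
```

Emit:
move_arm --deltas '[{"xyz": [2.5, 0.6, 0], "spin": 0}, {"xyz": [3.9, 1.0, 0], "spin": 0}, {"xyz": [3.9, 1.0, 0], "spin": 0}, {"xyz": [3.9, 1.0, 0], "spin": 0}, {"xyz": [3.9, 1.0, 0], "spin": 0}]'

```text
t: 12.78
tool_pos: [457.3, -75.0, 379.6]
tcp_rot: [[-0.147, 0.987, -0.069], [0.988, 0.149, 0.03], [0.039, -0.064, -0.997]]
ft_force: [0.4, 0.6, 0.6]
width: 0.999
```

Emit:
move_arm --deltas '[{"xyz": [3.9, 1.0, 0], "spin": 0}, {"xyz": [3.9, 1.0, 0], "spin": 0}, {"xyz": [3.9, 1.0, 0], "spin": 0}, {"xyz": [3.9, 1.0, 0], "spin": 0}, {"xyz": [3.0, 1.0, 0], "spin": 0}]'

```text
t: 13.2
tool_pos: [477.9, 125.7, 384.8]
tcp_rot: [[-0.145, 0.987, -0.066], [0.989, 0.147, 0.025], [0.034, -0.061, -0.998]]
ft_force: [-0.3, 0.5, 0.2]
width: 0.997
```

Emit:
move_arm --deltas '[{"xyz": [0, 0, 0], "spin": 7}, {"xyz": [0, 0, 0], "spin": 7}, {"xyz": [0, 0, 0], "spin": 7}, {"xyz": [0, 0, 0], "spin": 7}, {"xyz": [0, 0, 0], "spin": 7}]'

```text
t: 13.62
tool_pos: [474.2, 141.8, 386.1]
tcp_rot: [[0.444, 0.894, -0.064], [0.896, -0.443, 0.028], [-0.003, -0.07, -0.998]]
ft_force: [-0.5, -0.2, -0.1]
width: 0.993
```

Emit:
move_arm --deltas '[{"xyz": [0, 0, 0], "spin": 7}, {"xyz": [0, 0, 0], "spin": 7}, {"xyz": [0, 0, 0], "spin": 7}, {"xyz": [0, 0, 0], "spin": 7}, {"xyz": [0, 0, 0], "spin": 7}]'

```text
t: 14.03
tool_pos: [472.8, 143.6, 386.5]
tcp_rot: [[0.884, 0.464, -0.063], [0.466, -0.884, 0.027], [-0.044, -0.053, -0.998]]
ft_force: [0.3, -0.3, -0.7]
width: 0.994
```

```bash
python3 st.py
```

```text
p [472.8 143.6 386.5] j [ 34.7  13.  -61.7  95.2   8.6  81.2  -0.4] f [ 0.3 -0.3 -0.7] w 0.994 14.0333
R [[0.884, 0.464, -0.063], [0.466, -0.884, 0.027], [-0.044, -0.053, -0.998]]
eye est [500.4  92.7 402.1] tip-eye world [  31.6 -331.7 -110.1] tool [-122.   313.8   99.1]
```

Emit:
move_arm --deltas '[{"xyz": [0, 0, 0], "spin": 6.5}, {"xyz": [0, 0, 0], "spin": 6.5}, {"xyz": [0, 0, 0], "spin": 6.5}, {"xyz": [0, 0, 0], "spin": 6.5}, {"xyz": [0, 0, 0], "spin": 0}]'

```text
t: 14.45
tool_pos: [471.7, 144.7, 386.7]
tcp_rot: [[0.998, 0.004, -0.062], [0.006, -1.0, 0.025], [-0.062, -0.025, -0.998]]
ft_force: [0.2, 0.5, 0.7]
width: 0.995
```

Emit:
move_arm --deltas '[{"xyz": [0.4, -1.8, 2.8], "spin": 0}, {"xyz": [0.4, -1.8, 2.8], "spin": 0}, {"xyz": [0.4, -1.8, 2.8], "spin": 0}, {"xyz": [0.4, -1.8, 2.8], "spin": 0}, {"xyz": [0.2, 0, 2.5], "spin": 0}]'

```text
t: 14.87
tool_pos: [486.9, 223.4, 252.6]
tcp_rot: [[0.999, 0.017, -0.046], [0.018, -0.999, 0.027], [-0.046, -0.028, -0.999]]
ft_force: [0.6, -0.4, -0.7]
width: 0.992
```

```bash
python3 st.py
python3 - <<'E'
from h import *
print(at("top",(131.6,310.4),185),at("top",(199,307.4),185), tri((393,320),(202,308)),tri((409,378),(131.6,310.4)))
E
```

```text
p [486.9 223.4 252.6] j [ 17.3  23.6 -54.7 101.8  17.8  66.4 -41.7] f [ 0.6 -0.4 -0.7] w 0.992 14.8667
R [[0.999, 0.017, -0.046], [0.018, -0.999, 0.027], [-0.046, -0.028, -0.999]]
eye est [488.7 165.9 269.7] tip-eye world [  43.3 -404.9   22.3] tool [ 34.8 404.8 -35.1]
[478.1262694  284.42328434 185.        ] [481.88005347 161.25323735 185.        ] (array([478.96379014, 165.20316565, 154.98862962]), np.float64(3.455276318621596)) (array([480.99500855, 286.4568241 , 177.27238442]), np.float64(4.3187892422837795))
```

Emit:
move_arm --deltas '[{"xyz": [-0.2, 0, 2.0], "spin": 0}, {"xyz": [-0.2, 0, 2.0], "spin": 0}, {"xyz": [0, 0, 2.0], "spin": 0}, {"xyz": [0, 0, 1.6], "spin": 0}, {"xyz": [0, 0, 0.5], "spin": 0}]'

```text
t: 15.28
tool_pos: [474.8, 227.6, 163.4]
tcp_rot: [[0.998, 0.043, -0.054], [0.044, -0.999, 0.027], [-0.053, -0.03, -0.998]]
ft_force: [-0.2, -0.3, -0.3]
width: 1.0
```

```bash
python3 st.py
```

```text
p [474.8 227.6 163.4] j [ 13.7  29.2 -51.5 107.7  23.3  57.1 -45.3] f [-0.2 -0.3 -0.3] w 1.0 15.2833
R [[0.998, 0.043, -0.054], [0.044, -0.999, 0.027], [-0.053, -0.03, -0.998]]
eye est [478.2 170.2 180.4] tip-eye world [  53.8 -409.2  111.6] tool [  29.7  407.6 -125.5]
```

Emit:
move_arm --deltas '[{"xyz": [0.5, 0.3, -0.4], "spin": 0}, {"xyz": [0, 0, 0], "spin": 0}, {"xyz": [0, 0, 0], "spin": 0}, {"xyz": [0, 0, 0], "spin": 0}, {"xyz": [0, 0, 0], "spin": 0}]'

```text
t: 15.7
tool_pos: [482.0, 225.0, 169.4]
tcp_rot: [[0.997, 0.048, -0.053], [0.05, -0.998, 0.029], [-0.052, -0.032, -0.998]]
ft_force: [0.0, -0.4, 0.6]
width: 0.994
```

Emit:
move_arm --deltas '[{"xyz": [0, 0, 0], "spin": 0}, {"xyz": [0, 0, 0], "spin": 0}, {"xyz": [0, 0, 0], "spin": 0}, {"xyz": [0, 0, 0], "spin": 0}, {"xyz": [0, 0, 0], "spin": 0}]' --fingers 0

```text
t: 16.12
tool_pos: [483.6, 225.3, 171.8]
tcp_rot: [[0.998, 0.048, -0.048], [0.05, -0.998, 0.03], [-0.047, -0.032, -0.998]]
ft_force: [0.5, -0.0, 0.5]
width: 0.291
```

Emit:
move_arm --deltas '[{"xyz": [0, 0, 0], "spin": 0}, {"xyz": [0, 0, 0], "spin": 0}, {"xyz": [0, 0, 0], "spin": 0}, {"xyz": [0, 0, 0], "spin": 0}, {"xyz": [0, 0, 0], "spin": 0}]'

```text
t: 16.53
tool_pos: [479.8, 225.2, 171.9]
tcp_rot: [[0.997, 0.048, -0.055], [0.049, -0.998, 0.027], [-0.054, -0.03, -0.998]]
ft_force: [-0.8, -0.2, 0.1]
width: 0.116
```

```bash
python3 st.py
```

```text
p [479.8 225.2 171.9] j [ 14.3  29.  -51.8 106.8  22.9  58.3 -44.2] f [-0.8 -0.2  0.1] w 0.116 16.5333
R [[0.997, 0.048, -0.055], [0.049, -0.998, 0.027], [-0.054, -0.03, -0.998]]
eye est [483.6 167.8 188.8] tip-eye world [  48.4 -406.8  103.2] tool [  22.7  405.3 -116.8]
```

Emit:
move_arm --deltas '[{"xyz": [0.22, -0.02, -1.06], "spin": 0}, {"xyz": [0.29, -0.02, -1.05], "spin": 0}, {"xyz": [0.37, -0.02, -1.02], "spin": 0}, {"xyz": [0.44, -0.02, -1.0], "spin": 0}, {"xyz": [0.51, -0.02, -0.96], "spin": 0}]'

```text
t: 16.95
tool_pos: [500.3, 225.7, 222.5]
tcp_rot: [[0.997, 0.048, -0.061], [0.05, -0.998, 0.029], [-0.06, -0.032, -0.998]]
ft_force: [2.5, 2.8, -9.9]
width: 0.112
```

```bash
cat > lid.py <<'E'
from h import *
s=bot.state();R=np.array(s["tcp_rot"]);p=np.array(s["tool_pos"])
b=p-R[:,2]*13.2                       # bar between the pads
v=b-[632.7,0,150];print("bar",b.round(1),"lid",round(np.degrees(np.arctan2(v[2],-v[0]))-13,1),"radius",round(np.hypot(v[0],v[2]),1),"f",np.round(s["ft_force"],1),"w",round(s["width"],3),"t",s["t"])
print(R.round(3).tolist(),np.round(s["joint_pos"],1))
import sys
pos=b
th0=np.degrees(np.arctan2(v[2],-v[0]))-13
for th in np.linspace(th0,float(sys.argv[1]),6)[1:] if len(sys.argv)>1 else []:
    a=np.radians(13+th);q=np.array([632.7-156*np.cos(a),pos[1],150+156*np.sin(a)]);q[1]+=.03*(q[0]-pos[0]);print((R.T@(q-pos)/10).round(2).tolist());pos=q
E
python3 lid.py 42
```

```text
bar [501.1 225.3 235.7] lid 20.1 radius 157.1 f [ 2.5  2.8 -9.9] w 0.112 t 16.95
[[0.997, 0.048, -0.061], [0.05, -0.998, 0.029], [-0.06, -0.032, -0.998]] [ 15.6  27.6 -53.3 101.3  20.4  64.9 -41.2]
[0.72, -0.02, -0.96]
[0.71, -0.02, -0.96]
[0.78, -0.01, -0.91]
[0.84, -0.01, -0.84]
[0.91, -0.01, -0.78]
```

Emit:
move_arm --deltas '[{"xyz": [0.66, -0.02, -0.98], "spin": 0}, {"xyz": [0.71, -0.02, -0.95], "spin": 0}, {"xyz": [0.78, -0.01, -0.91], "spin": 0}, {"xyz": [0.84, -0.01, -0.84], "spin": 0}, {"xyz": [0.91, -0.01, -0.78], "spin": 0}]'

```text
t: 17.37
tool_pos: [542.6, 226.8, 268.8]
tcp_rot: [[0.997, 0.048, -0.066], [0.05, -0.998, 0.029], [-0.065, -0.032, -0.997]]
ft_force: [-1.0, 3.0, -6.2]
width: 0.113
```

```bash
python3 lid.py 60
```

```text
bar [543.5 226.4 281.9] lid 42.9 radius 159.3 f [-1.   3.  -6.2] w 0.113 t 17.3667
[[0.997, 0.048, -0.066], [0.05, -0.998, 0.029], [-0.065, -0.032, -0.997]] [ 14.7  29.2 -52.8  92.5  20.4  72.3 -38.8]
[0.95, 0.01, -0.29]
[0.78, 0.0, -0.5]
[0.81, 0.0, -0.45]
[0.84, 0.0, -0.41]
[0.86, 0.01, -0.35]
```

Emit:
move_arm --deltas '[{"xyz": [0.8, 0, -0.45], "spin": 0}, {"xyz": [0.78, 0, -0.45], "spin": 0}, {"xyz": [0.81, 0, -0.45], "spin": 0}, {"xyz": [0.8, 0, -0.4], "spin": 0}, {"xyz": [0.6, 0, -0.25], "spin": 0}]'

```text
t: 17.78
tool_pos: [579.2, 227.7, 288.9]
tcp_rot: [[0.996, 0.049, -0.08], [0.052, -0.998, 0.026], [-0.079, -0.03, -0.996]]
ft_force: [-2.2, 2.2, -7.4]
width: 0.112
```

Emit:
move_arm --deltas '[{"xyz": [0, 0, 0], "spin": 0}, {"xyz": [0, 0, 0], "spin": 0}, {"xyz": [0, 0, 0], "spin": 0}, {"xyz": [0, 0, 0], "spin": 0}, {"xyz": [0, 0, 0], "spin": 0}]'

```text
t: 18.2
tool_pos: [576.8, 227.7, 288.0]
tcp_rot: [[0.995, 0.05, -0.087], [0.053, -0.998, 0.025], [-0.086, -0.03, -0.996]]
ft_force: [-1.1, 2.2, -8.0]
width: 0.114
```

```bash
python3 lid.py 60;python3 - <<'E'
from h import *
import cv2
a=bot.camera("top")[130:350,60:500];b=bot.camera("scene")[65:465,215:465]
cv2.imwrite("pics/full_t.png",bot.camera("top"));cv2.imwrite("pics/full_s.png",bot.camera("scene"))
m=np.zeros((600,800,3),np.uint8)
a=cv2.resize(a,(440,220));b=cv2.resize(b,(360,576),interpolation=2);m[:220,:440]=a;m[:576,440:]=b
c=cv2.resize(cv2.imread("pics/full_t.png")[150:300,340:520],(438,365),interpolation=2);m[230:595,:438]=c
cv2.imwrite("pics/p7.png",m)
E
```

```text
bar [577.9 227.4 301.2] lid 57.1 radius 160.8 f [-1.1  2.2 -8. ] w 0.114 t 18.2
[[0.995, 0.05, -0.087], [0.053, -0.998, 0.025], [-0.086, -0.03, -0.996]] [ 12.6  32.4 -51.7  85.2  21.3  77.7 -37.5]
[0.34, 0.02, 0.37]
[0.14, 0.0, -0.06]
[0.15, 0.0, -0.06]
[0.15, 0.0, -0.06]
[0.15, 0.0, -0.06]
```

View pics/p7.png

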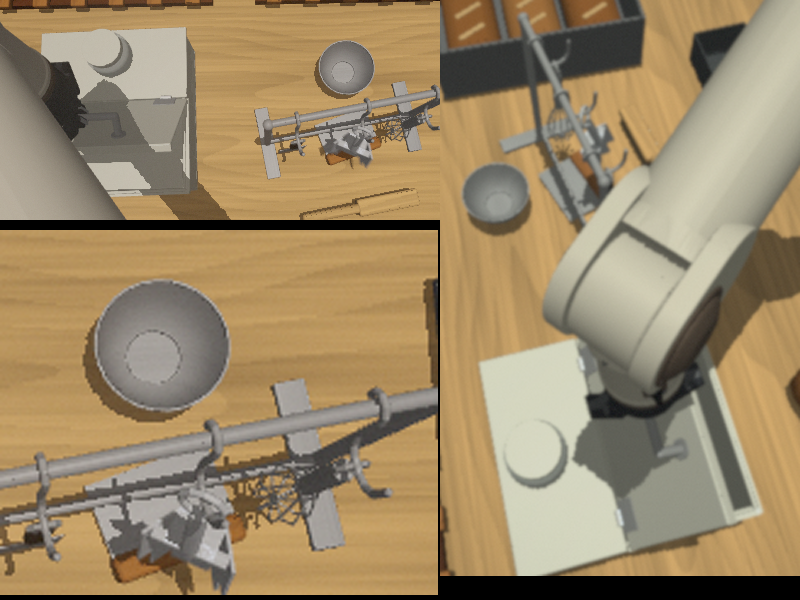

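Scoop hangs by the eye on the middle hook, bowl down ((200,500)–(190,560) in the lower crop); tub, steel bowl, scraper and brush look unmoved. The lid is up, its front-left corner near (728,525) in the right crop. Now I check the angle from the image.

Run:
```python
from h import *
import cv2
ex=np.array([.9995,.028,0]);ey=np.array([-.028,.9995,0]);hm=np.array([632.7,222.5,150])
print("closed corner proj",proj("scene",hm-188*ex+140*ey), proj("scene",hm-188*ex-140*ey),proj("scene",hm+140*ey),proj("scene",hm+132*ex+140*ey))
print("measured corner",215+(728-440)*250/360,65+525*400/576)
for th in(50,54,56,58,60,62,66):
    a=np.radians(th);f=hm+188*(-np.cos(a)*ex+np.sin(a)*np.array([0,0,1]));print(th,proj("scene",f+140*ey).round(1),proj("top",f-140*ey).round(1), proj("scene",hm+156*(-np.cos(a+.2269)*ex+np.sin(a+.2269)*np.array([0,0,1]))+55*ey).round(1))
g=cv2.cvtColor(cv2.imread("pics/full_s.png"),6)
for r in(405,412,420): print(r,g[r,385:450].tolist())
gt=cv2.cvtColor(cv2.imread("pics/full_t.png"),6)
for c in (215,225,235,241): print("top col",c,gt[222:330,c].tolist())
```

```text
closed corner proj [439.60077744 413.06490119] [393.30479595 278.27531399] [344.31945356 440.19001634] [274.6727779  460.01734473]
measured corner 415.0 429.5833333333333
50 [421.2 418.6] [231.7 284.1] [374.9 373.6]
54 [416.  420.1] [230.5 277.2] [369.5 374.7]
56 [413.2 421. ] [230.  273.6] [366.7 375.3]
58 [410.2 421.8] [229.5 269.8] [363.8 376. ]
60 [407.2 422.7] [229. 266.] [360.8 376.6]
62 [404.  423.6] [228.5 262.1] [357.8 377.3]
66 [397.2 425.5] [227.6 254. ] [351.7 378.8]
405 [147, 148, 148, 145, 148, 147, 146, 146, 148, 147, 147, 146, 147, 148, 146, 147, 146, 146, 147, 146, 148, 161, 182, 189, 183, 179, 180, 177, 161, 130, 98, 86, 83, 83, 84, 82, 82, 84, 83, 84, 85, 86, 95, 131, 170, 191, 196, 196, 195, 187, 166, 154, 149, 150, 153, 154, 153, 153, 158, 160, 158, 156, 155, 156, 163]
412 [148, 147, 147, 147, 146, 146, 147, 146, 148, 146, 147, 146, 147, 147, 146, 147, 145, 148, 146, 146, 146, 146, 150, 159, 176, 188, 186, 182, 179, 178, 167, 139, 106, 86, 83, 81, 82, 83, 84, 84, 84, 84, 84, 83, 90, 116, 156, 186, 189, 188, 194, 191, 175, 159, 152, 149, 149, 151, 151, 152, 154, 1
[... 1841 characters left out ...]
 111, 110, 112, 112, 113, 112, 112, 114, 112, 112, 111, 113, 112, 110, 115, 111, 112, 113, 111, 115, 98, 109, 110, 104, 109, 113, 98, 87, 91, 89, 93, 90]
top col 241 [191, 193, 193, 193, 189, 128, 129, 144, 146, 147, 146, 147, 145, 147, 144, 146, 147, 146, 146, 146, 140, 130, 111, 110, 111, 115, 115, 109, 114, 113, 112, 115, 113, 115, 113, 112, 112, 115, 112, 113, 114, 112, 113, 112, 112, 112, 113, 114, 113, 114, 113, 110, 115, 114, 111, 114, 110, 110, 111, 113, 110, 111, 114, 111, 110, 112, 111, 190, 193, 193, 120, 112, 112, 114, 112, 113, 110, 111, 111, 114, 113, 109, 111, 112, 112, 114, 111, 113, 112, 112, 110, 114, 112, 116, 110, 113, 101, 108, 110, 100, 112, 111, 96, 87, 91, 94, 92, 90]
```

Emit:
move_arm --deltas '[{"xyz": [0.3, 0, -0.13], "spin": 0}, {"xyz": [0.3, 0, -0.13], "spin": 0}, {"xyz": [0.25, 0, -0.1], "spin": 0}, {"xyz": [0, 0, 0], "spin": 0}, {"xyz": [0, 0, 0], "spin": 0}]'

```text
t: 18.82
tool_pos: [586.8, 228.0, 291.8]
tcp_rot: [[0.995, 0.05, -0.087], [0.053, -0.998, 0.025], [-0.085, -0.03, -0.996]]
ft_force: [-1.9, 1.2, -6.0]
width: 0.113
```

```bash
cat > ang.py <<'E'
from h import *
import cv2
from scipy.optimize import brentq
ex=np.array([.9995,.028,0]);ey=np.array([-.028,.9995,0]);hm=np.array([632.7,222.5,150])
def edge(th,y):
    a=np.radians(th);return hm+188*(-np.cos(a)*ex+np.sin(a)*np.array([0,0,1]))+y*ey
gt=cv2.cvtColor(bot.camera("top"),6).astype(float);gs=cv2.cvtColor(bot.camera("scene"),6).astype(float)
def row(th,c): # row of the modelled edge line at column c
    p,q=proj("top",edge(th,-140)),proj("top",edge(th,0));return p[1]+(c-p[0])*(q[1]-p[1])/(q[0]-p[0])
def col(th,r):
    p,q=proj("scene",edge(th,140)),proj("scene",edge(th,0));return p[0]+(r-p[1])*(q[0]-p[0])/(q[1]-p[1])
def step(v,lo): # first jump above 162, sub-pixel
    i=next(i for i in range(len(v)) if v[i]>166 and v[max(i-1,0)]<=166);return lo+i-(v[i]-166)/(v[i]-v[i-1])
for c in(210,215,220,225): 
    r=step(gt[245:295,c],245);print("top",c,round(r,1),round(brentq(lambda t:row(t,c)-r,40,75),1))
for rr in(400,405,412,418):
    c=step(gs[rr,390:430],390);print("scene",rr,round(c,1),round(brentq(lambda t:col(t,rr)-c,40,75),1))
E
python3 ang.py; python3 lid.py
```

```text
top 210 266.6 60.1
top 215 266.5 60.0
top 220 266.1 60.2
top 225 265.7 60.2
scene 400 398.6 60.8
scene 405 400.3 60.8
scene 412 402.4 60.8
scene 418 404.5 60.7
bar [587.9 227.7 305. ] lid 60.9 radius 161.3 f [-0.9  1.8 -6. ] w 0.109 t 18.9167
[[0.995, 0.05, -0.086], [0.053, -0.998, 0.025], [-0.085, -0.03, -0.996]] [ 12.   33.2 -51.4  83.5  21.7  78.7 -37.2]
```

```bash
python3 - <<'E'
from h import *
import cv2
f=[]
for i in range(14): f.append(cv2.cvtColor(bot.camera("top"),6).astype(int))
o=cv2.cvtColor(cv2.imread("pics/top0.png"),6).astype(int);g=cv2.cvtColor(cv2.imread("pics/full_t.png"),6).astype(int)
s=lambda a,b,r:(abs(a-b)[r[0]:r[1],r[2]:r[3]]>25).sum()
sc=(225,310,385,445)
print("scoop vs full_t",s(f[0],g,sc),"over 0.35/0.65 s",s(f[0],f[7],sc),s(f[0],f[-1],sc))
print("steel bowl vs start",s(f[0],o,(168,222,378,436)),"brush",s(f[0],o,(315,355,358,482)),"tub cap/region",s(f[0],o,(158,205,168,195)))
E
python3 ang.py|sed -n '2p;6p'; python3 st.py|head -1
```

```text
scoop vs full_t 599 over 0.35/0.65 s 961 488
steel bowl vs start 0 brush 0 tub cap/region 0
top 215 266.6 60.0
scene 405 401.0 60.4
p [586.4 228.  291.7] j [ 12.1  33.2 -51.4  83.5  21.7  78.7 -37.2] f [-1.3  1.  -6.1] w 0.112 19.7167
```

The scoop still swings. I'll wait for it to settle while holding the lid.

Emit:
move_arm --deltas '[{"xyz": [0, 0, 0], "spin": 0}, {"xyz": [0, 0, 0], "spin": 0}, {"xyz": [0, 0, 0], "spin": 0}, {"xyz": [0, 0, 0], "spin": 0}, {"xyz": [0, 0, 0], "spin": 0}]'

```text
t: 20.13
tool_pos: [586.4, 228.0, 291.7]
tcp_rot: [[0.995, 0.05, -0.087], [0.053, -0.998, 0.025], [-0.085, -0.03, -0.996]]
ft_force: [-2.0, 2.1, -5.8]
width: 0.111
```

Emit:
move_arm --deltas '[{"xyz": [0, 0, 0], "spin": 0}, {"xyz": [0, 0, 0], "spin": 0}, {"xyz": [0, 0, 0], "spin": 0}, {"xyz": [0, 0, 0], "spin": 0}, {"xyz": [0, 0, 0], "spin": 0}]'

```text
t: 20.55
tool_pos: [586.5, 228.0, 291.7]
tcp_rot: [[0.995, 0.05, -0.087], [0.053, -0.998, 0.025], [-0.085, -0.03, -0.996]]
ft_force: [-2.1, 1.3, -6.7]
width: 0.107
```

Emit:
move_arm --deltas '[{"xyz": [0, 0, 0], "spin": 0}, {"xyz": [0, 0, 0], "spin": 0}, {"xyz": [0, 0, 0], "spin": 0}, {"xyz": [0, 0, 0], "spin": 0}, {"xyz": [0, 0, 0], "spin": 0}]'

```text
t: 20.97
tool_pos: [586.4, 228.0, 291.7]
tcp_rot: [[0.995, 0.05, -0.087], [0.053, -0.998, 0.025], [-0.085, -0.03, -0.996]]
ft_force: [-0.6, 1.6, -6.5]
width: 0.107
```

Emit:
move_arm --deltas '[{"xyz": [0, 0, 0], "spin": 0}, {"xyz": [0, 0, 0], "spin": 0}, {"xyz": [0, 0, 0], "spin": 0}, {"xyz": [0, 0, 0], "spin": 0}, {"xyz": [0, 0, 0], "spin": 0}]'

```text
t: 21.38
tool_pos: [586.4, 228.0, 291.7]
tcp_rot: [[0.995, 0.05, -0.087], [0.053, -0.998, 0.025], [-0.085, -0.03, -0.996]]
ft_force: [-1.2, 2.2, -6.8]
width: 0.106
```

Emit:
move_arm --deltas '[{"xyz": [0, 0, 0], "spin": 0}, {"xyz": [0, 0, 0], "spin": 0}, {"xyz": [0, 0, 0], "spin": 0}, {"xyz": [0, 0, 0], "spin": 0}, {"xyz": [0, 0, 0], "spin": 0}]'

```text
t: 21.8
tool_pos: [586.4, 228.0, 291.7]
tcp_rot: [[0.995, 0.05, -0.087], [0.053, -0.998, 0.025], [-0.085, -0.03, -0.996]]
ft_force: [-0.8, 1.8, -6.7]
width: 0.108
```

Emit:
move_arm --deltas '[{"xyz": [0, 0, 0], "spin": 0}, {"xyz": [0, 0, 0], "spin": 0}, {"xyz": [0, 0, 0], "spin": 0}, {"xyz": [0, 0, 0], "spin": 0}, {"xyz": [0, 0, 0], "spin": 0}]'

```text
t: 22.22
tool_pos: [586.4, 228.0, 291.7]
tcp_rot: [[0.995, 0.05, -0.087], [0.053, -0.998, 0.025], [-0.085, -0.03, -0.996]]
ft_force: [-1.3, 0.8, -5.8]
width: 0.111
```

```bash
cat > sw.py <<'E'
from h import *
import cv2
f=[]
for i in range(14): f.append(cv2.cvtColor(bot.camera("top"),6).astype(int))
print("scoop motion",[int((abs(f[0]-x)[225:310,385:445]>25).sum()) for x in f[1::2]])
E
python3 sw.py; python3 ang.py|sed -n '2p;6p'; python3 st.py|head -1
```

```text
scoop motion [238, 485, 608, 551, 414, 240, 135]
top 215 266.6 60.0
scene 405 400.9 60.4
p [586.4 228.  291.7] j [ 12.1  33.2 -51.4  83.5  21.7  78.7 -37.2] f [-0.9  1.5 -7.1] w 0.114 23.0167
```

Emit:
move_arm --deltas '[{"xyz": [0, 0, 0], "spin": 0}, {"xyz": [0, 0, 0], "spin": 0}, {"xyz": [0, 0, 0], "spin": 0}, {"xyz": [0, 0, 0], "spin": 0}, {"xyz": [0, 0, 0], "spin": 0}]'

```text
t: 23.43
tool_pos: [586.4, 228.0, 291.7]
tcp_rot: [[0.995, 0.05, -0.087], [0.053, -0.998, 0.025], [-0.085, -0.03, -0.996]]
ft_force: [-1.2, 1.7, -6.6]
width: 0.116
```

Emit:
move_arm --deltas '[{"xyz": [0, 0, 0], "spin": 0}, {"xyz": [0, 0, 0], "spin": 0}, {"xyz": [0, 0, 0], "spin": 0}, {"xyz": [0, 0, 0], "spin": 0}, {"xyz": [0, 0, 0], "spin": 0}]'

```text
t: 23.85
tool_pos: [586.4, 228.0, 291.7]
tcp_rot: [[0.995, 0.05, -0.087], [0.053, -0.998, 0.025], [-0.085, -0.03, -0.996]]
ft_force: [-0.9, 1.3, -5.8]
width: 0.112
```

Emit:
move_arm --deltas '[{"xyz": [0, 0, 0], "spin": 0}, {"xyz": [0, 0, 0], "spin": 0}, {"xyz": [0, 0, 0], "spin": 0}, {"xyz": [0, 0, 0], "spin": 0}, {"xyz": [0, 0, 0], "spin": 0}]'

```text
t: 24.27
tool_pos: [586.4, 228.0, 291.7]
tcp_rot: [[0.995, 0.05, -0.087], [0.053, -0.998, 0.025], [-0.085, -0.03, -0.996]]
ft_force: [-1.3, 0.6, -6.2]
width: 0.107
```

Emit:
move_arm --deltas '[{"xyz": [0, 0, 0], "spin": 0}, {"xyz": [0, 0, 0], "spin": 0}, {"xyz": [0, 0, 0], "spin": 0}, {"xyz": [0, 0, 0], "spin": 0}, {"xyz": [0, 0, 0], "spin": 0}]'

```text
t: 24.68
tool_pos: [586.4, 228.0, 291.8]
tcp_rot: [[0.995, 0.05, -0.087], [0.053, -0.998, 0.025], [-0.085, -0.03, -0.996]]
ft_force: [-0.4, 2.5, -6.7]
width: 0.112
```

Emit:
move_arm --deltas '[{"xyz": [0, 0, 0], "spin": 0}, {"xyz": [0, 0, 0], "spin": 0}, {"xyz": [0, 0, 0], "spin": 0}, {"xyz": [0, 0, 0], "spin": 0}, {"xyz": [0, 0, 0], "spin": 0}]'

```text
t: 25.1
tool_pos: [586.5, 228.0, 291.7]
tcp_rot: [[0.995, 0.05, -0.087], [0.053, -0.998, 0.025], [-0.085, -0.03, -0.996]]
ft_force: [-1.5, 1.7, -6.9]
width: 0.114
```

Emit:
move_arm --deltas '[{"xyz": [0, 0, 0], "spin": 0}, {"xyz": [0, 0, 0], "spin": 0}, {"xyz": [0, 0, 0], "spin": 0}, {"xyz": [0, 0, 0], "spin": 0}, {"xyz": [0, 0, 0], "spin": 0}]'

```text
t: 25.52
tool_pos: [586.4, 228.0, 291.7]
tcp_rot: [[0.995, 0.05, -0.087], [0.053, -0.998, 0.025], [-0.085, -0.03, -0.996]]
ft_force: [-1.3, 1.8, -7.0]
width: 0.112
```

Emit:
move_arm --deltas '[{"xyz": [0, 0, 0], "spin": 0}, {"xyz": [0, 0, 0], "spin": 0}, {"xyz": [0, 0, 0], "spin": 0}, {"xyz": [0, 0, 0], "spin": 0}, {"xyz": [0, 0, 0], "spin": 0}]'

```text
t: 25.93
tool_pos: [586.5, 228.0, 291.8]
tcp_rot: [[0.995, 0.05, -0.087], [0.053, -0.998, 0.025], [-0.085, -0.03, -0.996]]
ft_force: [-1.2, 1.2, -7.5]
width: 0.111
```

Emit:
move_arm --deltas '[{"xyz": [0, 0, 0], "spin": 0}, {"xyz": [0, 0, 0], "spin": 0}, {"xyz": [0, 0, 0], "spin": 0}, {"xyz": [0, 0, 0], "spin": 0}, {"xyz": [0, 0, 0], "spin": 0}]'

```text
t: 26.35
tool_pos: [586.4, 228.0, 291.7]
tcp_rot: [[0.995, 0.05, -0.087], [0.053, -0.998, 0.025], [-0.085, -0.03, -0.996]]
ft_force: [-0.6, 1.3, -7.1]
width: 0.114
```

Emit:
move_arm --deltas '[{"xyz": [0, 0, 0], "spin": 0}, {"xyz": [0, 0, 0], "spin": 0}, {"xyz": [0, 0, 0], "spin": 0}, {"xyz": [0, 0, 0], "spin": 0}, {"xyz": [0, 0, 0], "spin": 0}]'

```text
t: 26.77
tool_pos: [586.4, 228.0, 291.7]
tcp_rot: [[0.995, 0.05, -0.087], [0.053, -0.998, 0.025], [-0.086, -0.03, -0.996]]
ft_force: [-0.6, 1.9, -6.4]
width: 0.109
```

Emit:
move_arm --deltas '[{"xyz": [0, 0, 0], "spin": 0}, {"xyz": [0, 0, 0], "spin": 0}, {"xyz": [0, 0, 0], "spin": 0}, {"xyz": [0, 0, 0], "spin": 0}, {"xyz": [0, 0, 0], "spin": 0}]'

```text
t: 27.18
tool_pos: [586.5, 228.0, 291.7]
tcp_rot: [[0.995, 0.05, -0.087], [0.053, -0.998, 0.025], [-0.085, -0.03, -0.996]]
ft_force: [-0.7, 2.0, -6.6]
width: 0.112
```

Emit:
move_arm --deltas '[{"xyz": [0, 0, 0], "spin": 0}, {"xyz": [0, 0, 0], "spin": 0}, {"xyz": [0, 0, 0], "spin": 0}, {"xyz": [0, 0, 0], "spin": 0}, {"xyz": [0, 0, 0], "spin": 0}]'

```text
t: 27.6
tool_pos: [586.4, 228.0, 291.7]
tcp_rot: [[0.995, 0.05, -0.087], [0.053, -0.998, 0.025], [-0.085, -0.03, -0.996]]
ft_force: [-1.4, 1.7, -6.6]
width: 0.111
```

Emit:
move_arm --deltas '[{"xyz": [0, 0, 0], "spin": 0}, {"xyz": [0, 0, 0], "spin": 0}, {"xyz": [0, 0, 0], "spin": 0}, {"xyz": [0, 0, 0], "spin": 0}, {"xyz": [0, 0, 0], "spin": 0}]'

```text
t: 28.02
tool_pos: [586.4, 228.0, 291.8]
tcp_rot: [[0.995, 0.05, -0.087], [0.053, -0.998, 0.025], [-0.085, -0.03, -0.996]]
ft_force: [-2.5, 1.6, -5.4]
width: 0.112
```

Emit:
move_arm --deltas '[{"xyz": [0, 0, 0], "spin": 0}, {"xyz": [0, 0, 0], "spin": 0}, {"xyz": [0, 0, 0], "spin": 0}, {"xyz": [0, 0, 0], "spin": 0}, {"xyz": [0, 0, 0], "spin": 0}]'

```text
t: 28.43
tool_pos: [586.4, 228.0, 291.7]
tcp_rot: [[0.995, 0.05, -0.087], [0.053, -0.998, 0.025], [-0.086, -0.03, -0.996]]
ft_force: [-0.9, 2.1, -6.9]
width: 0.109
```

Emit:
move_arm --deltas '[{"xyz": [0, 0, 0], "spin": 0}, {"xyz": [0, 0, 0], "spin": 0}, {"xyz": [0, 0, 0], "spin": 0}, {"xyz": [0, 0, 0], "spin": 0}, {"xyz": [0, 0, 0], "spin": 0}]'

```text
t: 28.85
tool_pos: [586.4, 228.0, 291.7]
tcp_rot: [[0.995, 0.05, -0.087], [0.053, -0.998, 0.025], [-0.086, -0.03, -0.996]]
ft_force: [-1.6, 2.9, -7.5]
width: 0.108
```

```bash
python3 sw.py; python3 ang.py|sed -n '2p;6p'; python3 st.py|head -1
```

```text
scoop motion [0, 0, 0, 0, 0, 0, 0]
top 215 266.6 60.0
scene 405 401.1 60.3
p [586.4 228.  291.7] j [ 12.   33.2 -51.4  83.5  21.7  78.7 -37.2] f [-1.   2.  -6.2] w 0.112 29.65
```

Run:
```python
from h import *
import cv2
for n,w in(("top",(160,360,340,500)),("scene",(60,260,230,400))):
    o=cv2.cvtColor(cv2.imread(f"pics/{n}0.png"),6).astype(int);f=cv2.cvtColor(bot.camera(n),6).astype(int)
    m=np.zeros_like(o,np.uint8);m[w[0]:w[1],w[2]:w[3]]=abs(f-o)[w[0]:w[1],w[2]:w[3]]>30
    k,_,st,ce=cv2.connectedComponentsWithStats(m)
    print(n,[(s.tolist(),c.round().tolist()) for s,c in zip(st[1:],ce[1:]) if s[4]>40])
    for x,z in((-20,61),(20,61),(0,61),(-20,160),(20,160),(0,240)): 
        for y in((-38,38) if z<200 else(0,)): print((x,y,z),proj(n,np.array([556.6+x*.985-y*.173,-234.5+x*.173+y*.985,z])).round(),end=" ")
    print()
```

```text
top [([393, 254, 35, 34, 556], [410.0, 270.0]), ([376, 262, 17, 18, 138], [386.0, 270.0])]
(-20, -38, 61) [423. 276.] (-20, 38, 61) [388. 283.] (20, -38, 61) [419. 257.] (20, 38, 61) [384. 264.] (0, -38, 61) [421. 266.] (0, 38, 61) [386. 273.] (-20, -38, 160) [435. 271.] (-20, 38, 160) [395. 279.] (20, -38, 160) [430. 251.] (20, 38, 160) [391. 258.] (0, 0, 240) [422. 260.] 
scene [([369, 72, 31, 35, 579], [383.0, 89.0]), ([349, 113, 51, 147, 2968], [381.0, 207.0]), ([313, 147, 15, 26, 103], [320.0, 160.0]), ([306, 164, 13, 19, 86], [311.0, 174.0]), ([308, 181, 14, 30, 194], [314.0, 197.0]), ([294, 187, 68, 73, 2310], [327.0, 232.0]), ([335, 221, 45, 32, 311], [357.0, 237.0]), ([301, 240, 15, 20, 48], [308.0, 250.0])]
(-20, -38, 61) [316. 175.] (-20, 38, 61) [327. 198.] (20, -38, 61) [302. 180.] (20, 38, 61) [313. 203.] (0, -38, 61) [309. 177.] (0, 38, 61) [320. 200.] (-20, -38, 160) [315. 153.] (-20, 38, 160) [328. 177.] (20, -38, 160) [300. 158.] (20, 38, 160) [312. 182.] (0, 0, 240) [313. 147.]
```

```bash
python3 -c "
from plant import bot
bot.job_done();s=bot.state();print(s['t'],s['tool_pos'],s['width'])"
```

```text
the job is handed in; nothing more can be done
the job is handed in; nothing more can be done
```

The scoop is hanging by its eye on the empty middle hook. The gripper is still holding the lid by its bar at about 60 degrees. I handed the job in at about 30 s of the 72 s allowed.

- **Scoop:** after release it swung on the hook. I waited until frames over 0.65 s showed no motion. The changed pixels in the top view lie where a bowl-down scoop should appear. I had used all my picture views, so the settled pose was checked by numbers only.
- **Lid angle:** the top camera read 60.0 degrees and the scene camera 60.3. Arm position alone gave about 60.9, but with a bar radius of 161 mm instead of 156 mm. The bar probably slid about 5 mm in the pads, or the hinge estimate is slightly off, so I trusted the cameras. The arm held steady with no drift, and the gripper force was about 7 N.
- **Other things:** the steel bowl, brush and tub showed no changed pixels against the start picture. The scraper is partly hidden by the scoop, so I judged it unmoved by eye only.
- **Forces:** readings at the end of each move stayed near 10 N or less.
- **Tilt:** the tool drifted about 5 degrees off vertical during the moves, with no visible effect on the result.

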